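# Shut the food box and snap its two clips over

## Task

Shut the white food box: push its hinged grey lid all the way down first, then push over the two steel clip levers, one at each end of the box, until each one has snapped in over the lid. Only press and push with the fingers: do not grasp, lift or shove the box, and leave the things around it alone.

Things in the scene. Friction and masses are not known exactly. Their poses are not given: they have to be found in the camera images.
- box: White open food box, loose, 2.6 kg; 170 (its x) by 250 mm (its y), rim 88 mm high, with a tub and a tin inside. Origin: centre of the underside; x points away from the robot to the lid hinge, y to the left end, z up. Each clip pivots on a line along the box's x at box x = 0, y = +146 mm (left) or -146 mm (right), z = 98 mm.
- lid (a joint): Angle (rad) of the grey lid, 188 mm deep, 256 wide, 12 thick, hinged along the rear rim (box x = +89 mm, z = 88 mm). 0 = shut, its top then 100 mm above the worktop; starts open at 0.7 to 1.15, front edge raised. The hinge is stiff (0.6 N m): the lid stays where it is left, a few N near its front edge move it.
- lid_front (a point): Middle of the lid's upper face near the front edge, 180 mm from the hinge line. The point's x axis lies along the lid from the front towards the hinge, y along the hinge, z is the outward normal of its upper face.
- left_clip (a joint): Angle (rad) of the clip at the box's +y end: steel lever blade 58 mm wide (along box x), 5 thick, 75 long from the pivot. 0 = open, leaning 40 degrees outward from vertical; 1.65 = snapped in, leaning 54 degrees inward over the lid. A spring (0.18 N m) holds it at either end; pushed past dead centre (0.825) it snaps over by itself.
- right_clip (a joint): The same for the right clip (at the box's -y end), mirror image: 0 = open, leaning outward, 1.65 = snapped in over the lid, dead centre 0.825.
- left_clip_tip (a point): Middle of the tip bar (10 mm diameter, 64 mm wide) of the left clip, 75 mm from its pivot; open, it is about 155 mm above the worktop and 48 mm outside the pivot.
- right_clip_tip (a point): The same for the right clip.
- mug: White mug with a handle, 92x127x95 mm, standing beyond the left end of the box; origin at the centre of its underside. Leave it alone.
- spice_jar: Small spice jar, 45 mm across, 106 mm high, standing beyond the right end of the box; origin at the centre of its underside. Leave it alone.
- marker: Marker pen lying in front of the box, 17x135x16 mm. Leave it alone.
- battery: Battery lying beside the right end of the box, 15x50x15 mm. Leave it alone.
- spoon_wood: Spoon with a wooden handle, 39x179x13 mm, lying to the right near the front of the worktop. Leave it alone.

How it is judged:
By the outcome, as a careful person would: the job done as asked, in the order asked, and still so for the second after the job is handed in, with the robot touching nothing.
It also fails if it takes over 54 s, if anything falls off the work surface, if the arm or the gripper's body presses on something with over 40 N, if the wrist force passes 120 N, or if a joint passes its speed limit or range.

## Robot

A 7-joint arm with a two-finger parallel gripper is mounted at the origin on a cart in front of the work surface, level with it; the furniture and walls round the work are solid. World frame = base frame: x ahead of the robot, y to its left, z up, the work surface at z = 0. Lengths are in mm, angles in rad, forces in N, time in s.
With the tool pointing down it reaches from about 350 to 900 mm from the base axis. Payload 7.2 kg.
Tool frame: the origin (TCP) lies on the centre line of the jaws, within the pads' length; the fingertips stand 17 mm ahead of it and the grasp point (between the pads) lies 2 mm behind it; y points along the fingers, x is the direction in which the jaws open and shut, and the axes are right-handed (so a half turn about y gives the same grasp; the last joint's range is limited). The gripper opens to 88 mm and grips with 3 to 60 N. Pads are 20 mm wide; open, the fingers measure 115 mm over their backs; the gripper's body (75 mm by 178 mm) begins 61 mm behind the grasp point.
Start: joints at [1.137, 0.411, -0.013, 1.596, 0.006, 1.134, -0.082], TCP at [223.549, -583.656, 239.653] pointing down, gripper open.
Joint ranges: [-2.95, 2.95], [-0.29, 1.99], [-1.47, 1.44], [0.14, 2.54], [-1.03, 4.17], [0.13, 1.85], [-2.86, 2.86]. Speed limits (rad/s): [2.39, 2.39, 3.01, 3.01, 3.14, 3.14, 3.14].

## Interface

Orientations are given as a rotation vector (axis times angle).
In Python, from station import * gives the robot as it stands.
- The arm moves only by the tool move_arm, never from a script. Its argument "deltas" is a list of rows, each an object of numbers: "fingers": the gripper's target within -1 to 1 (fully open at 1, half-way at 0, shut at -1); "tx", "ty", "tz": the shift along the tool's x, y, z each as a share of 2 cm, from -1 to 1; "turn": the turn about the tool's y as a share of 0.08 rad, from -1 to 1. A call has 1 to 8 rows; each row shifts and turns the pose as measured when the row begins, along the tool's axes as they then stand; what a row does not reach is not made up. A row lasts 1/10 s, in which the tool goes at most 50 mm and 8.59 degrees, less where a joint would pass 70% of its speed; a pose out of reach is approached as far as the arm can. A call with a number of a shift or a turn outside -1 to 1 is refused whole. A call with a gripper value outside its range is refused whole. The fingers move at their own pace and stop on an object; "grip_force" is the grip in N (left out, the last holds). Time passes only in rows, so rows that do not move let the fingers close. It gives the time, the measured TCP pose, the force and the opening at its end, in the units of the state.
- get_state(): the state, without advancing time (a new reading comes with each control period).
- get_image(name): name is "scene" or "top" or "wrist"; returns the picture (480x640x3 uint8, red, green, blue); there is no depth.
- camera_model(name): a dict with "fx", "fy", "cx", "cy" (pixels), "rvec" (rotation vector, rad) and "tvec" (3), from world to camera coordinates, as OpenCV has them. Camera axes: x right, y down, z forward; pixel columns grow to the right and rows downward; lengths in mm; the calibration is good to about 2 mm. A picture is of the moment at which its call begins: read the wrist's pose just before it. camera_model takes no time and is no camera call; for the wrist camera it gives the pose at the moment of the call.
- finish_job(): hands the job in, once; it reports no verdict.
Trained networks look in the newest picture that a camera, given by its name, has taken for a name from the list of things; names that differ only in an ending like _2 or _b are one class to them, and where a whole thing is asked for, a point or a joint stands for the part that bears it (a point fixed in the world has none). Each returns a list of dicts, best first, with "conf" (0 to 1); they miss things now and then, are a little off and sometimes report something else, mostly with a low value. They report only what shows in the picture. A call takes as long as a camera call.
- trace(camera, thing): "mask" (480x640 bool, what is visible of it) and "rect" ([left, top, right, bottom] in pixels, round what is visible of it).
The state is a dict: "clock": time; "joint_positions": joint angles; "qvel": joint speeds; "tau": joint torques, N m; "tool_pos": TCP position; "tool_rot": TCP orientation; "ft_force": force on the tool from outside, world axes, zero at the start; "ft_torque": the same for the moment, N m; "finger_gap": finger opening in mm.
Only numpy, scipy, OpenCV 4.12 (cv2) and the standard library are available. Lean on these libraries where they do the work, as an engineer would, in place of code of your own. Each camera call takes 0.05 s, during which the arm holds its last target.

## Working session

There is one attempt and no reset: what is moved stays moved. The work goes in short steps, Python scripts to look and compute and a tool call to move; the robot and the scene stay as the last step left them, time stands still between calls to the robot, and variables do not carry over. Pictures are saved under pics/ and viewed, and the job is handed in when it is done.

Besides the shell and the picture viewer there is one more tool, called after "Emit:" as name(argument=value, ...) on one line, values as JSON. move_arm: Moves the arm, as the interface text tells. Shift numbers are shares of 2 cm and turn numbers shares of 0.08 rad, none past 1 either way. Its arguments: {"type":"object","properties":{"deltas":{"type":"array","items":{"type":"object","properties":{"fingers":{"type":"number"},"tx":{"type":"number"},"ty":{"type":"number"},"tz":{"type":"number"},"turn":{"type":"number"}}}},"grip_force":{"type":"number"}},"required":["deltas"]}

```bash
ls; mkdir -p pics
python3 - <<'E'
from station import *
import cv2,numpy as np
s=get_state();print(s)
for n in("scene","top","wrist"):
    im=get_image(n);cv2.imwrite(f"pics/{n}0.png",im[:,:,::-1]);m=camera_model(n);print(n,m)
E
```

```text
pics
{'clock': 0.0, 'joint_positions': array([ 1.13680924,  0.41192909, -0.0126893 ,  1.59702717,  0.00559836,
        1.13430923, -0.08220949]), 'qvel': array([ 0.00020227,  0.00179659, -0.00019742,  0.00092456, -0.00219431,
       -0.00031671, -0.0003546 ]), 'tau': array([-2.89215714e-04, -5.87968612e+01,  6.41329587e-01, -2.91081601e+01,
       -5.38696256e-02,  1.82946055e-02,  1.72240893e-04]), 'tool_pos': array([ 223.33221909, -583.22478206,  238.79790866]), 'tool_rot': array([-1.35948786,  0.93672503, -0.93438872]), 'ft_force': array([-0.88068088, -0.1185917 , -0.37049474]), 'ft_torque': array([-0.04826593,  0.01518952,  0.0001989 ]), 'finger_gap': 87.77500907814586}
scene {'fx': 541.2013428390266, 'fy': 541.2013428390266, 'cx': 320.31151186221433, 'cy': 247.30783136106405, 'rvec': array([ 0.85069353, -2.52016179,  1.09806989]), 'tvec': array([ 376.44771517,  329.78126809, 1467.90824776])}
top {'fx': 584.0681341998952, 'fy': 584.0681341998952, 'cx': 324.22526957795355, 'cy': 237.7197839730521, 'rvec': array([ 1.91435278, -2.18101512,  0.35492075]), 'tvec': array([  34.99684912,  544.83636874, 1393.45096501])}
wrist {'fx': 354.85671989335276, 'fy': 354.85671989335276, 'cx': 316.27245079157024, 'cy': 238.87764936521444, 'rvec': array([-2.40266107,  1.65201204,  0.21958939]), 'tvec': array([-624.88905082,  -31.5438787 ,  390.07906788])}
```

View pics/scene0.png

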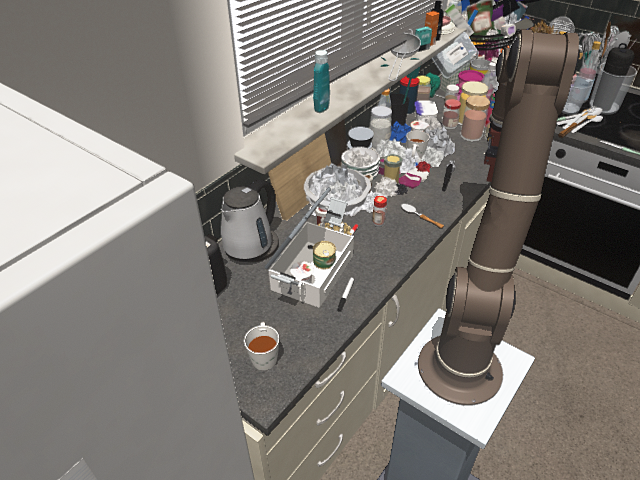

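View pics/top0.png

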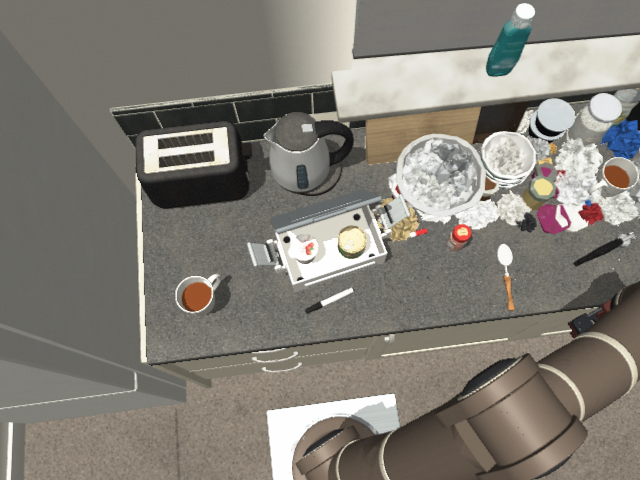

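View pics/wrist0.png

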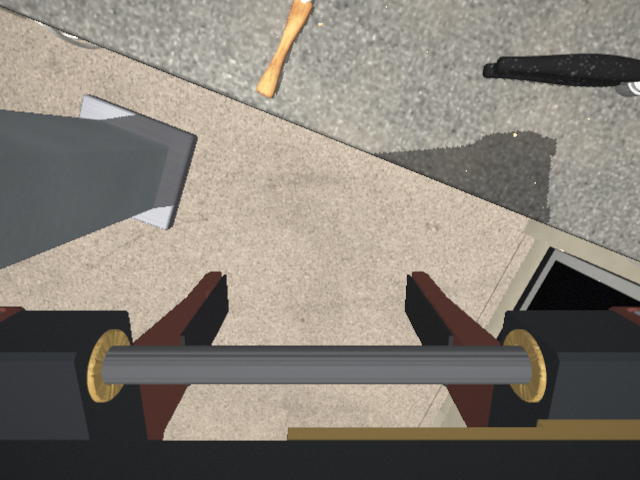

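```bash
cat > h.py <<'E'
from station import *
import cv2,numpy as np
from scipy.spatial.transform import Rotation as R
from scipy.optimize import least_squares
def proj(m,P):
    K=np.array([[m['fx'],0,m['cx']],[0,m['fy'],m['cy']],[0,0,1]])
    return cv2.projectPoints(np.asarray(P,float).reshape(-1,3),m['rvec'],m['tvec'],K,None)[0].reshape(-1,2)
def back(m,uv,z):
    Rm=R.from_rotvec(m['rvec']).as_matrix();c=-Rm.T@m['tvec']
    d=Rm.T@np.array([(uv[0]-m['cx'])/m['fx'],(uv[1]-m['cy'])/m['fy'],1])
    return c+d*(z-c[2])/d[2]
E
python3 - <<'E'
from h import *
s=get_state();print(R.from_rotvec(s['tool_rot']).as_matrix().round(3))
for n in("top","scene"):
    im=cv2.imread(f"pics/{n}0.png")
    c=im[180:300,230:430] if n=="top" else im[190:310,255:375]
    f=4 if n=="top" else 5
    cv2.imwrite(f"pics/{n}0z.png",cv2.resize(c,None,fx=f,fy=f,interpolation=cv2.INTER_CUBIC))
    get_image(n)
    for t in("box","lid","left_clip","right_clip","mug","spice_jar","marker","battery","spoon_wood"):
        for r in trace(n,t)[:2]:
            ys,xs=np.nonzero(r['mask'])
            print(n,t,round(r['conf'],2),np.round(r['rect']),xs.mean().round(1) if len(xs) else'',ys.mean().round(1) if len(xs) else'',len(xs))
E
```

```text
[[ 0.358 -0.001  0.934]
 [-0.934  0.001  0.358]
 [-0.001 -1.    -0.   ]]
top box 0.8 [250. 190. 410. 291.] 329.9 236.7 8024
top lid 0.91 [272. 191. 380. 232.] 324.1 209.6 1781
top left_clip 0.68 [245. 237. 279. 271.] 263.0 254.0 585
top right_clip 0.97 [379. 196. 408. 228.] 393.8 211.7 606
top mug 0.62 [176. 274. 221. 318.] 197.7 293.3 1423
top spice_jar 0.56 [445. 222. 470. 256.] 458.4 237.5 483
top marker 0.78 [306. 288. 350. 313.] 326.4 301.4 210
top battery 0.62 [406. 225. 429. 238.] 418.6 232.2 102
top spoon_wood 0.86 [501. 244. 516. 312.] 506.5 270.6 453
top spoon_wood 0.42 [243. 238. 278. 266.] 262.7 253.5 607
scene box 0.86 [265. 190. 355. 311.] 311.5 255.5 4582
scene lid 0.86 [263. 188. 328. 267.] 296.8 228.6 421
scene left_clip 0.63 [273. 273. 299. 286.] 285.8 278.5 155
scene right_clip 0.96 [325. 200. 346. 224.] 335.1 211.6 437
scene mug 0.74 [244. 321. 282. 365.] 262.5 346.2 1258
scene spice_jar 0.66 [372. 199. 387. 224.] 379.2 211.1 349
scene marker 0.69 [338. 283. 353. 310.] 345.2 294.6 115
scene battery 0.59 [349. 222. 363. 234.] 354.0 229.0 54
scene spoon_wood 0.61 [403. 205. 441. 232.] 419.7 214.3 172
```

View pics/top0z.png

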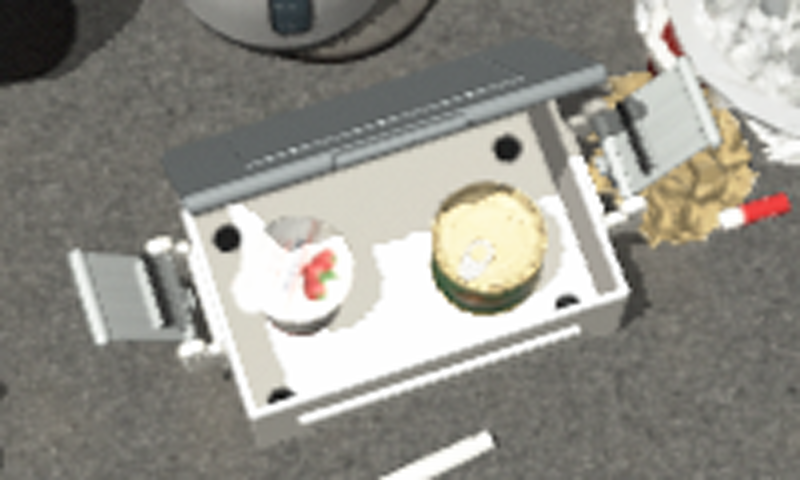

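View pics/scene0z.png

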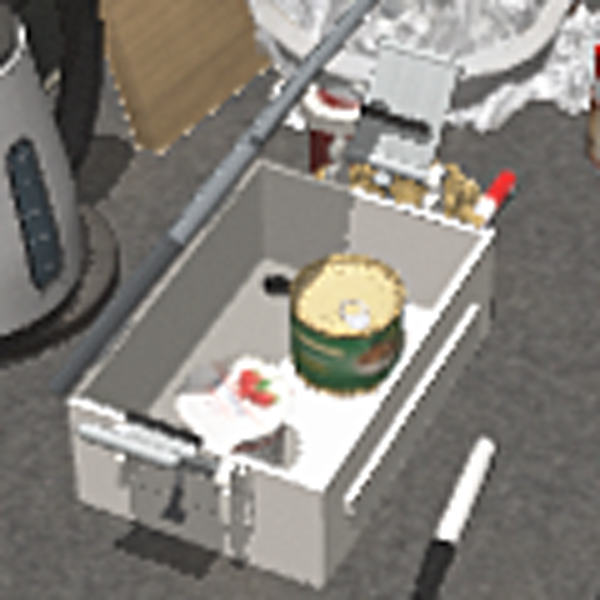

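```bash
cat >> h.py <<'E'
def boxT(p):
    x,y,w=p[:3]; c,s=np.cos(w),np.sin(w)
    return np.array([[c,-s],[s,c]]),np.array([x,y])
def b2w(p,P):
    P=np.asarray(P,float).reshape(-1,3);M,t=boxT(p)
    return np.c_[P[:,:2]@M.T+t,P[:,2]]
E
cat > fit.py <<'E'
from h import *
mt,ms=camera_model("top"),camera_model("scene")
tz=lambda a,b:(230+(a-1.5)/4,180+(b-1.5)/4)
sz=lambda a,b:(255+(a-2)/5,190+(b-2)/5)
for i in(1,-1):pass
def tip(s,o):return (o,s*(146+75*np.sin(np.radians(40))),98+75*np.cos(np.radians(40)))
obs=[(mt,tz(252,415),(-85,125,88)),(mt,tz(627,292),(-85,-125,88)),(ms,sz(325,490),(-85,125,88)),(ms,sz(492,235),(-85,-125,88)),(ms,sz(327,585),(-85,125,0)),
(mt,tz(86,298),tip(1,0)),(mt,tz(699,104),tip(-1,0)),(ms,sz(72,402),(85,125,88)),(ms,sz(415,48),tip(-1,0)),(ms,sz(130,438),tip(1,0))]
def lidp(a,d,y,h): return (89-d*np.cos(a)+h*np.sin(a)*1, y, 88+d*np.sin(a)+h*np.cos(a))
lo=[(mt,tz(190,208),(188,128,0)),(mt,tz(605,76),(188,-128,0)),(mt,tz(182,193),(188,128,12)),(mt,tz(605,67),(188,-128,12))]
def res(p):
    r=[]
    for m,uv,P in obs: r.append(proj(m,b2w(p,P))[0]-uv)
    for m,uv,(d,y,h) in lo: r.append(proj(m,b2w(p,lidp(p[3],d,y,h)))[0]-uv)
    return np.concatenate(r)
b=min((least_squares(res,[550,-50,w,.9],loss='soft_l1') for w in(-.5,-.2,0,.2,.5)),key=lambda r:r.cost)
p=b.x;print(p,b.cost);print(b.fun.reshape(-1,2).round(1) if 0 else res(p).reshape(-1,2).round(1))
np.save("p.npy",p)
for n,P in dict(lt=tip(1,0),rt=tip(-1,0),lp=(0,146,98),rp=(0,-146,98),lidfront=lidp(p[3],180,0,12)).items():print(n,b2w(p,P)[0].round(0))
for n,uv,z in(("mug",(197.7,293.3),50),("jar",(458,237),50),("battery",(418.6,232.2),8),("spoon",(506,270),5),("marker",(326,301),8)):print(n,back(mt,uv,z).round(0))
for n,m,(u0,v0,u1,v1) in(("top",mt,(230,180,430,300)),("scene",ms,(255,190,375,310))):
    f=4 if n=="top" else 5
    im=cv2.imread(f"pics/{n}0z.png")
    def L(A,B,c):
        q=proj(m,b2w(p,[A,B]));q=((q-[u0,v0]+.5)*f).astype(int);cv2.line(im,tuple(map(int,q[0])),tuple(map(int,q[1])),c,1)
    C=[(-85,125),(-85,-125),(85,-125),(85,125)]
    for i in range(4):
        for z in(0,88):L(C[i]+(z,),C[(i+1)%4]+(z,),(0,0,255))
    D=[(0,128),(0,-128),(188,-128),(188,128)]
    for i in range(4):
        for h in(0,12):
            a,b_=D[i],D[(i+1)%4];L(lidp(p[3],a[0],a[1],h),lidp(p[3],b_[0],b_[1],h),(0,255,0))
    for s in(1,-1):
        L(tip(s,-32),tip(s,32),(255,0,255));L((0,s*146,98),tip(s,0),(255,0,255))
    cv2.imwrite(f"pics/{n}_fit.png",im)
E
python3 fit.py
```

```text
[ 5.43383401e+02 -4.89586740e+01  2.00349463e-01  1.06286058e+00] 9.091227425419174
[[ 0.2  0.7]
 [ 0.9  0.1]
 [-0.7  0.3]
 [ 0.2 -0.3]
 [-0.8  1.2]
 [ 1.9 -0.4]
 [-0.5 -0.8]
 [-0.9 -0.1]
 [ 0.8  1.4]
 [-0.2  0.9]
 [-0.8  1.3]
 [ 1.8  0.1]
 [-0.4  0. ]
 [ 0.4 -2.7]]
lt [505. 141. 155.]
rt [ 582. -239.  155.]
lp [514.  94.  98.]
rp [ 572. -192.   98.]
lidfront [555. -47. 251.]
mug [453. 299.  50.]
jar [ 515. -384.   50.]
battery [ 555. -293.    8.]
spoon [ 421. -503.    5.]
marker [400. -21.   8.]
```

View pics/top_fit.png

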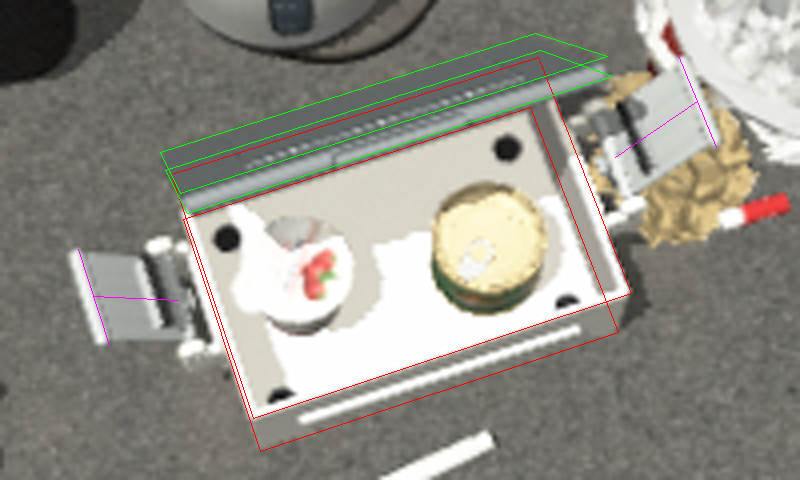

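View pics/scene_fit.png

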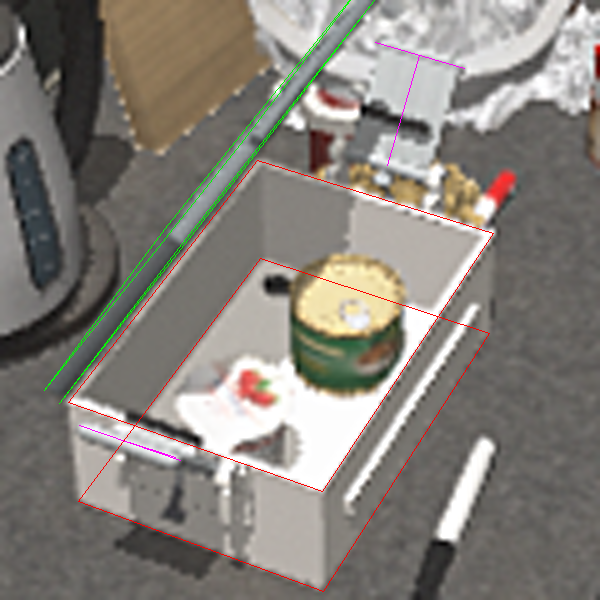

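```bash
cat >> h.py <<'E'
def inbox(p=None):
    p=np.load("p.npy") if p is None else p
    s=get_state();M,t=boxT(p);q=(s['tool_pos'][:2]-t)@M
    T=R.from_rotvec(s['tool_rot']).as_matrix()
    tz=T[:2,2];yaw=np.arctan2(tz[1],tz[0])-p[2]
    print('clk %.2f box xyz %s yawerr %.3f F(box) %s Fz %.1f gap %.1f'%(s['clock'],np.r_[q,s['tool_pos'][2]].round(1),yaw,(s['ft_force'][:2]@M).round(1),s['ft_force'][2],s['finger_gap']))
E
python3 -c "
from h import *
inbox()
m=camera_model('top');p=np.load('p.npy');M,t=boxT(p)
print((back(m,(221,278),50)[:2]-t)@M,(np.array([453,299])-t)@M,(np.array([515,-384])-t)@M,(np.array([555,-293])-t)@M)"
```

```text
clk 1.15 box xyz [-419.9 -460.4  239.7] yawerr 0.165 F(box) [0.5 0.4] Fz -0.5 gap 88.1
[ -0.30214394 292.72702718] [-19.32758226 358.98585278] [ -94.4928329  -322.69089253] [ -37.18287404 -241.47162994]
```

Emit:
move_arm(deltas=[{"fingers": -1,"ty": -1,"turn": 0.7,"tx": 0},{"fingers": -1,"ty": -1,"turn": 0.7,"tx": -0.5},{"fingers": -1,"ty": -1,"turn": 0.7,"tx": -1,"tz": 0.5},{"fingers": -1,"ty": -1,"tx": -1,"tz": 0.5},{"fingers": -1,"tx": -1,"tz": 0.5},{"fingers": -1,"tx": -1,"tz": 0.5},{"fingers": -1,"tx": -1,"tz": 0.5},{"fingers": -1,"tx": -1,"tz": 0.5}])

```text
invalid input
```

```bash
python3 -c "
from h import *
inbox()"
```

```text
clk 1.15 box xyz [-419.9 -460.4  239.7] yawerr 0.165 F(box) [0.5 0.4] Fz -0.5 gap 88.1
```

Emit:
move_arm(deltas=[{"fingers": -1.0,"tx": 0.0,"ty": -1.0,"tz": 0.0,"turn": 0.7}], grip_force=10)

```text
clock: 1.25
tool_pos: [223.0, -582.4, 257.3]
tool_rot: [-1.337, 0.981, -0.974]
ft_force: [-0.6, 0.4, -0.1]
finger_gap: 82.9
```

Emit:
move_arm(deltas=[{"fingers": -1,"tx": 0,"ty": -1,"tz": 0,"turn": 0.7},{"fingers": -1,"tx": -0.5,"ty": -1,"tz": 0.5,"turn": 0.7},{"fingers": -1,"tx": -1,"ty": -1,"tz": 1,"turn": 0},{"fingers": -1,"tx": -1,"ty": -0.5,"tz": 1,"turn": 0},{"fingers": -1,"tx": -1,"ty": 0,"tz": 1,"turn": 0},{"fingers": -1,"tx": -1,"ty": 0,"tz": 1,"turn": 0},{"fingers": -1,"tx": -1,"ty": 0,"tz": 1,"turn": 0},{"fingers": -1,"tx": -1,"ty": 0,"tz": 1,"turn": 0}])

```text
clock: 2.05
tool_pos: [325.7, -429.1, 332.9]
tool_rot: [-1.291, 1.074, -1.074]
ft_force: [0.5, 0.5, 0.3]
finger_gap: 19.4
```

```bash
python3 -c "
from h import *
inbox()"
```

```text
clk 2.05 box xyz [-288.9 -329.3  332.9] yawerr -0.018 F(box) [0.6 0.4] Fz 0.3 gap 19.4
```

Emit:
move_arm(deltas=[{"fingers": -1,"tx": -1,"ty": 0,"tz": 1,"turn": -0.2},{"fingers": -1,"tx": -1,"ty": 0,"tz": 1,"turn": 0},{"fingers": -1,"tx": -1,"ty": 0,"tz": 1,"turn": 0},{"fingers": -1,"tx": -1,"ty": 0,"tz": 1,"turn": 0},{"fingers": -1,"tx": -1,"ty": 0,"tz": 1,"turn": 0},{"fingers": -1,"tx": -1,"ty": 0,"tz": 1,"turn": 0},{"fingers": -1,"tx": -1,"ty": 0,"tz": 1,"turn": 0},{"fingers": -1,"tx": -1,"ty": 0,"tz": 1,"turn": 0}])

```text
clock: 2.85
tool_pos: [455.7, -232.6, 334.1]
tool_rot: [-1.298, 1.059, -1.065]
ft_force: [0.0, -1.2, -0.2]
finger_gap: 0.7
```

Emit:
move_arm(deltas=[{"fingers": -1,"tx": -1,"ty": 0,"tz": 1,"turn": 0},{"fingers": -1,"tx": -1,"ty": 0,"tz": 1,"turn": 0},{"fingers": -1,"tx": -1,"ty": 0,"tz": 1,"turn": 0},{"fingers": -1,"tx": -1,"ty": 0,"tz": 1,"turn": 0},{"fingers": -1,"tx": -1,"ty": 0,"tz": 1,"turn": 0},{"fingers": -1,"tx": -1,"ty": 0,"tz": 1,"turn": 0},{"fingers": -1,"tx": -1,"ty": 0,"tz": 1,"turn": 0}])

```text
clock: 3.55
tool_pos: [569.1, -60.7, 334.9]
tool_rot: [-1.297, 1.058, -1.068]
ft_force: [0.1, -0.4, 0.1]
finger_gap: 0.8
```

```bash
python3 -c "
from h import *
inbox()
for n in ('scene','top'): cv2.imwrite('pics/%s1.png'%n,get_image(n)[:,:,::-1])"
```

```text
clk 3.55 box xyz [ 22.8 -16.6 334.9] yawerr -0.003 F(box) [ 0.  -0.4] Fz 0.1 gap 0.8
```

View pics/scene1.png

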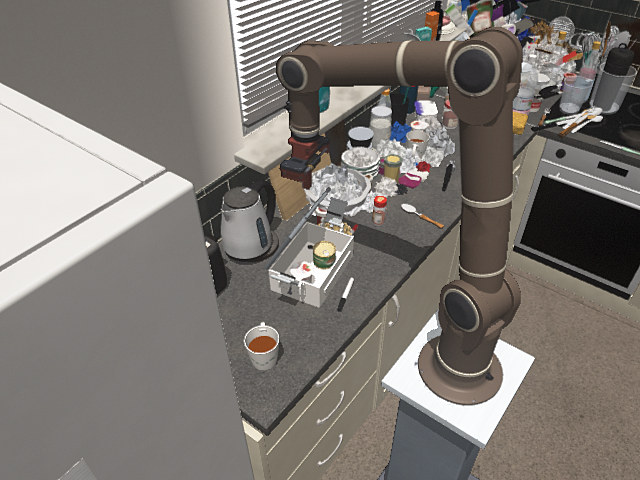

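The gripper (about px 300,165) hangs above and clear of the lid. Next: behind the lid and down.

Emit:
move_arm(deltas=[{"fingers": -1,"tx": -0.5,"ty": 0.0,"tz": 1,"turn": 0},{"fingers": -1,"tx": -0.4,"ty": 0.5,"tz": 1,"turn": 0},{"fingers": -1,"tx": 0,"ty": 1,"tz": 0.2,"turn": 0},{"fingers": -1,"tx": 0,"ty": 1,"tz": 0,"turn": 0},{"fingers": -1,"tx": 0,"ty": 1,"tz": 0,"turn": 0},{"fingers": -1,"tx": 0,"ty": 0.8,"tz": 0,"turn": 0}])

```text
clock: 4.25
tool_pos: [611.9, -33.3, 248.6]
tool_rot: [-1.296, 1.051, -1.068]
ft_force: [0.5, 0.1, -0.2]
finger_gap: 0.3
```

```bash
python3 -c "
from h import *
inbox()
for n in ('scene','top','wrist'): cv2.imwrite('pics/%s2.png'%n,get_image(n)[:,:,::-1])
a=cv2.imread('pics/scene2.png')[150:310,225:385];b=cv2.imread('pics/top2.png')[150:310,230:430]
cv2.imwrite('pics/c2.png',np.hstack([cv2.resize(a,(400,400)),cv2.resize(b,(400,400))]))"
```

```text
clk 4.25 box xyz [ 70.2   1.7 248.6] yawerr 0.001 F(box) [0.5 0. ] Fz -0.2 gap 0.3
```

View pics/c2.png

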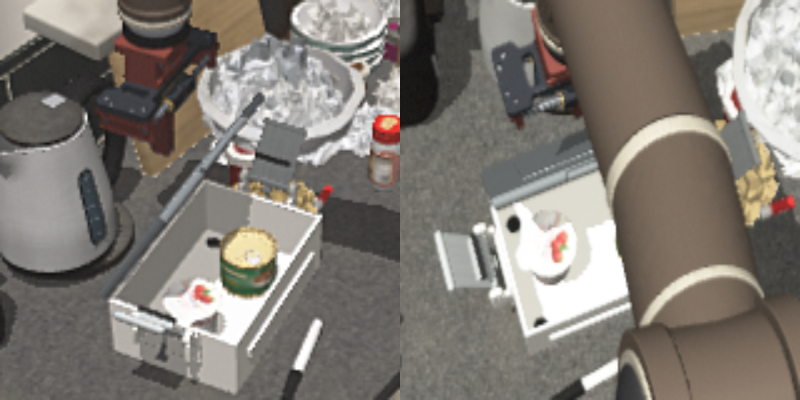

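View pics/wrist2.png

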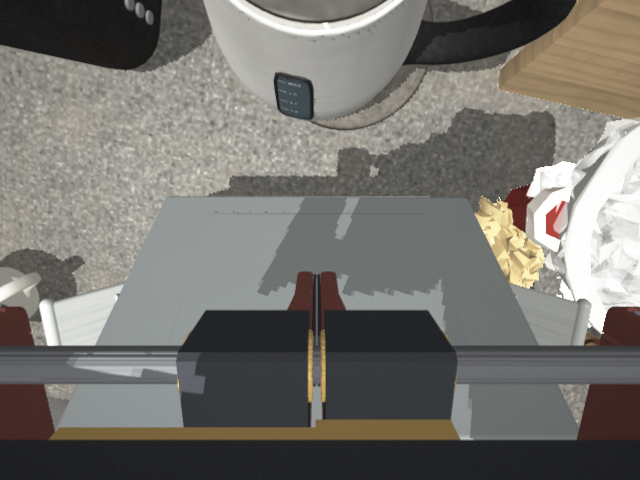

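Emit:
move_arm(deltas=[{"fingers": -1,"tx": 0,"ty": 0,"tz": -0.7,"turn": 0},{"fingers": -1,"tx": 0,"ty": 0,"tz": -0.7,"turn": 0},{"fingers": -1,"tx": 0,"ty": 0.0,"tz": -0.6,"turn": 0},{"fingers": -1,"tx": 0,"ty": 0.2,"tz": -0.5,"turn": 0},{"fingers": -1,"tx": 0,"ty": 0.3,"tz": -0.5,"turn": 0},{"fingers": -1,"tx": 0,"ty": 0.4,"tz": -0.5,"turn": 0}])

```text
clock: 5.0
tool_pos: [545.8, -47.8, 237.0]
tool_rot: [-1.286, 1.041, -1.075]
ft_force: [0.9, 1.6, 3.8]
finger_gap: 0.6
```

```bash
python3 -c "
from h import *
inbox()
for n in ('scene','wrist'): cv2.imwrite('pics/%s3.png'%n,get_image(n)[:,:,::-1])
a=cv2.imread('pics/scene3.png')[150:310,225:385];b=cv2.imread('pics/wrist3.png')
cv2.imwrite('pics/c3.png',np.hstack([cv2.resize(a,(400,400)),cv2.resize(b,(400,400))]))"
```

```text
clk 5.00 box xyz [  2.6   0.7 237. ] yawerr 0.000 F(box) [1.2 1.3] Fz 3.8 gap 0.6
```

View pics/c3.png

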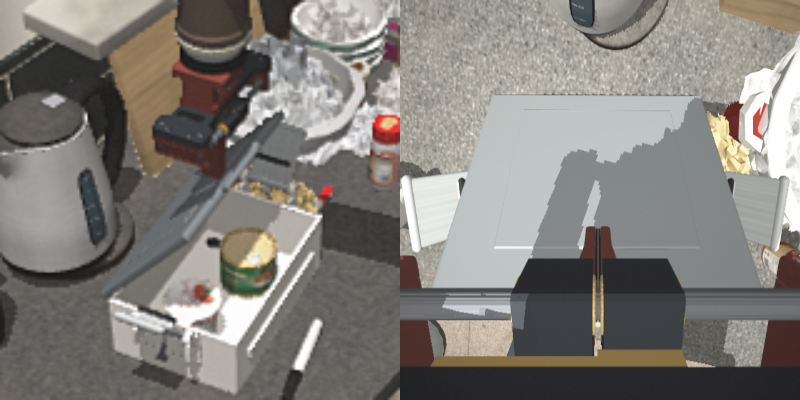

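Emit:
move_arm(deltas=[{"fingers": -1,"tx": 0,"ty": 0.5,"tz": -0.45,"turn": 0},{"fingers": -1,"tx": 0,"ty": 0.5,"tz": -0.45,"turn": 0},{"fingers": -1,"tx": 0,"ty": 0.6,"tz": -0.4,"turn": 0},{"fingers": -1,"tx": 0,"ty": 0.6,"tz": -0.4,"turn": 0},{"fingers": -1,"tx": 0,"ty": 0.6,"tz": -0.4,"turn": 0},{"fingers": -1,"tx": 0,"ty": 0.6,"tz": -0.3,"turn": 0}])

```text
clock: 5.7
tool_pos: [498.9, -58.3, 167.0]
tool_rot: [-1.285, 1.04, -1.077]
ft_force: [0.8, 1.0, 1.8]
finger_gap: 0.3
```

```bash
python3 -c "
from h import *
inbox()"
```

```text
clk 5.70 box xyz [-45.5  -0.3 167. ] yawerr 0.000 F(box) [1.  0.8] Fz 1.8 gap 0.3
```

Emit:
move_arm(deltas=[{"fingers": -1,"tx": 0,"ty": 0.6,"tz": -0.2,"turn": 0},{"fingers": -1,"tx": 0,"ty": 0.6,"tz": -0.2,"turn": 0},{"fingers": -1,"tx": 0,"ty": 0.5,"tz": -0.1,"turn": 0},{"fingers": -1,"tx": 0,"ty": 0.4,"tz": -0.1,"turn": 0}])

```text
clock: 6.1
tool_pos: [486.8, -60.8, 122.2]
tool_rot: [-1.286, 1.04, -1.076]
ft_force: [2.2, 0.7, 1.7]
finger_gap: 0.5
```

```bash
python3 -c "
from h import *
inbox()"
```

```text
clk 6.10 box xyz [-57.8  -0.4 122.2] yawerr 0.001 F(box) [2.3 0.2] Fz 1.7 gap 0.5
```

Emit:
move_arm(deltas=[{"fingers": -1,"tx": 0,"ty": 0.2,"tz": 0,"turn": 0},{"fingers": -1,"tx": 0,"ty": 0.2,"tz": 0,"turn": 0}])

```text
clock: 6.3
tool_pos: [486.5, -61.0, 116.4]
tool_rot: [-1.288, 1.041, -1.076]
ft_force: [-29.0, 2.6, 94.1]
finger_gap: 0.8
```

Emit:
move_arm(deltas=[{"fingers": -1,"tx": 0,"ty": 0.2,"tz": 0,"turn": 0}])

```text
clock: 6.4
tool_pos: [486.5, -60.9, 116.7]
tool_rot: [-1.29, 1.041, -1.078]
ft_force: [-23.6, 3.0, 67.6]
finger_gap: 0.4
```

```bash
python3 -c "
from h import *
inbox()
for n in ('scene','wrist'): cv2.imwrite('pics/%s4.png'%n,get_image(n)[:,:,::-1])
a=cv2.imread('pics/scene4.png')[150:310,225:385];b=cv2.imread('pics/wrist4.png')
cv2.imwrite('pics/c4.png',np.hstack([cv2.resize(a,(400,400)),cv2.resize(b,(400,400))]))"
```

```text
clk 6.40 box xyz [-58.2  -0.4 116.7] yawerr 0.000 F(box) [-22.6   7.6] Fz 67.6 gap 0.4
```

View pics/c4.png

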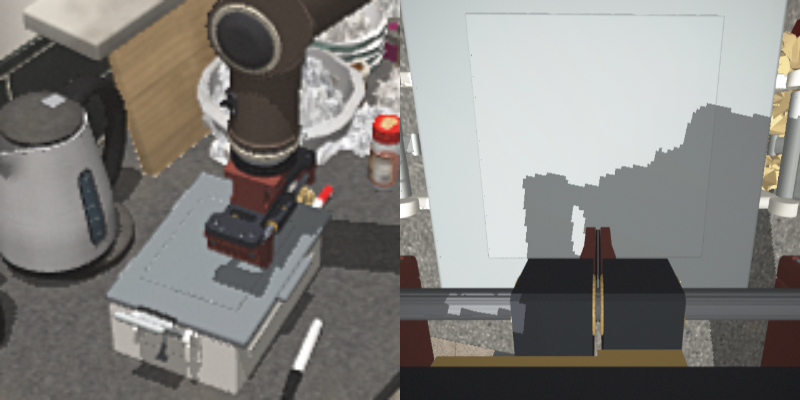

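Lid lies flat and shut. Now raise and go to the outside of the left clip.

Emit:
move_arm(deltas=[{"fingers": -1,"tx": 0,"ty": -0.5,"tz": 0,"turn": 0},{"fingers": -1,"tx": 0,"ty": -1,"tz": 0,"turn": 0},{"fingers": -1,"tx": 0,"ty": -1,"tz": 0.5,"turn": 0},{"fingers": -1,"tx": -1,"ty": -1,"tz": 0.7,"turn": 0},{"fingers": -1,"tx": -1,"ty": -1,"tz": 0.7,"turn": 0},{"fingers": -1,"tx": -1,"ty": -0.3,"tz": 0.5,"turn": 0},{"fingers": -1,"tx": -1,"ty": 0,"tz": 0.5,"turn": 0},{"fingers": -1,"tx": -1,"ty": 0,"tz": 0,"turn": 0}])

```text
clock: 7.3
tool_pos: [521.7, 48.3, 217.6]
tool_rot: [-1.292, 1.046, -1.085]
ft_force: [0.5, -0.5, 0.8]
finger_gap: 0.6
```

```bash
python3 -c "
from h import *
inbox()
for n in ('scene','top'): cv2.imwrite('pics/%s5.png'%n,get_image(n)[:,:,::-1])
a=cv2.imread('pics/scene5.png')[150:310,225:385];b=cv2.imread('pics/top5.png')[150:310,230:430]
cv2.imwrite('pics/c5.png',np.hstack([cv2.resize(a,(400,400)),cv2.resize(b,(400,400))]))"
```

```text
clk 7.30 box xyz [ -1.9  99.6 217.6] yawerr -0.008 F(box) [ 0.4 -0.6] Fz 0.8 gap 0.6
```

View pics/c5.png

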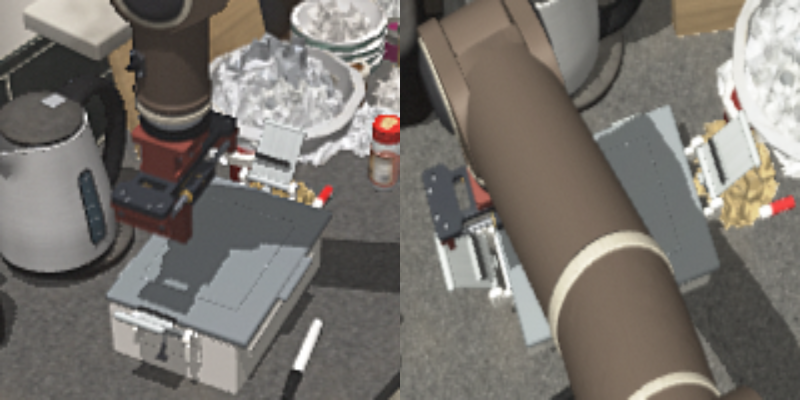

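Emit:
move_arm(deltas=[{"fingers": -1,"tx": -1,"ty": 0,"tz": 0.1,"turn": -0.1},{"fingers": -1,"tx": -1,"ty": 0,"tz": 0,"turn": 0},{"fingers": -1,"tx": -1,"ty": 0,"tz": 0,"turn": 0},{"fingers": -1,"tx": -1,"ty": 0,"tz": 0,"turn": 0},{"fingers": -1,"tx": -1,"ty": 0,"tz": 0,"turn": 0},{"fingers": -1,"tx": -1,"ty": 0,"tz": 0,"turn": 0},{"fingers": -1,"tx": -0.5,"ty": 0,"tz": 0,"turn": 0},{"fingers": -1,"tx": 0,"ty": 0,"tz": 0,"turn": 0}])

```text
clock: 8.2
tool_pos: [495.6, 172.0, 212.0]
tool_rot: [-1.304, 1.045, -1.082]
ft_force: [-0.1, -0.1, -0.8]
finger_gap: 0.5
```

```bash
python3 -c "
from h import *
inbox()
for n in ('scene','top'): cv2.imwrite('pics/%s6.png'%n,get_image(n)[:,:,::-1])
a=cv2.imread('pics/scene6.png')[210:370,225:385];b=cv2.imread('pics/top6.png')[150:310,190:390]
cv2.imwrite('pics/c6.png',np.hstack([cv2.resize(a,(400,400)),cv2.resize(b,(400,400))]))"
```

```text
clk 8.20 box xyz [ -2.8 226.  212. ] yawerr -0.003 F(box) [-0.1 -0.1] Fz -0.8 gap 0.5
```

View pics/c6.png

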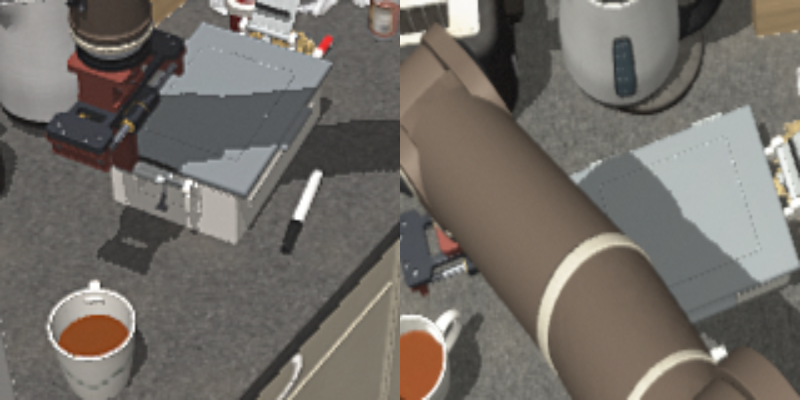

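Emit:
move_arm(deltas=[{"fingers": -1,"tx": -0.5,"ty": 0.3,"tz": 0,"turn": 0},{"fingers": -1,"tx": 0,"ty": 0.8,"tz": 0,"turn": 0},{"fingers": -1,"tx": 0,"ty": 0.8,"tz": 0,"turn": 0},{"fingers": -1,"tx": 0,"ty": 0.7,"tz": 0,"turn": 0}])

```text
clock: 8.7
tool_pos: [497.0, 177.3, 159.1]
tool_rot: [-1.299, 1.048, -1.091]
ft_force: [-0.4, -0.1, -0.2]
finger_gap: 0.2
```

```bash
python3 -c "
from h import *
inbox()
for n in ('scene','wrist'): cv2.imwrite('pics/%s7.png'%n,get_image(n)[:,:,::-1])
a=cv2.imread('pics/scene7.png')[210:370,225:385];b=cv2.imread('pics/wrist7.png')
cv2.imwrite('pics/c7.png',np.hstack([cv2.resize(a,(400,400)),cv2.resize(b,(400,400))]))"
```

```text
clk 8.70 box xyz [ -0.4 231.  159.1] yawerr -0.010 F(box) [-0.4 -0.1] Fz -0.2 gap 0.2
```

View pics/c7.png

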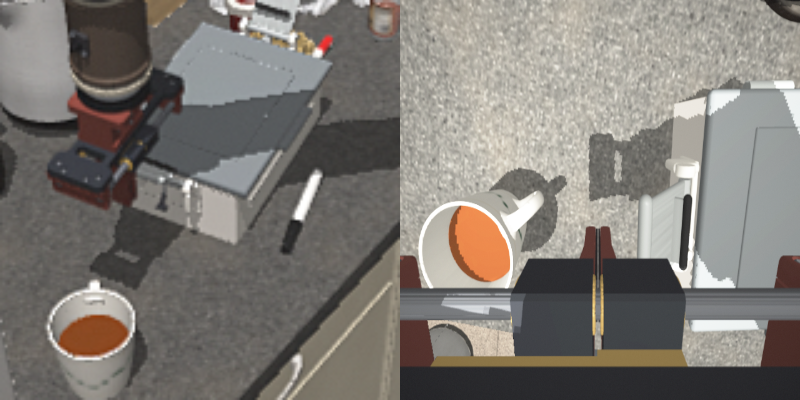

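Emit:
move_arm(deltas=[{"fingers": -1,"tx": 0.6,"ty": 0,"tz": 0,"turn": -0.1},{"fingers": -1,"tx": 0.6,"ty": 0,"tz": 0,"turn": 0},{"fingers": -1,"tx": 0.6,"ty": 0,"tz": 0,"turn": 0},{"fingers": -1,"tx": 0.6,"ty": 0,"tz": 0,"turn": 0},{"fingers": -1,"tx": 0.6,"ty": 0,"tz": 0,"turn": 0},{"fingers": -1,"tx": 0.5,"ty": 0,"tz": 0,"turn": 0}])

```text
clock: 9.4
tool_pos: [512.6, 116.7, 165.7]
tool_rot: [-1.289, 1.038, -1.074]
ft_force: [-0.9, 1.5, 1.1]
finger_gap: 0.1
```

```bash
python3 -c "
from h import *
inbox()
for n in ('scene','wrist'): cv2.imwrite('pics/%s8.png'%n,get_image(n)[:,:,::-1])
a=cv2.imread('pics/scene8.png')[210:370,225:385];b=cv2.imread('pics/wrist8.png')
cv2.imwrite('pics/c8.png',np.hstack([cv2.resize(a,(400,400)),cv2.resize(b,(400,400))]))"
```

```text
clk 9.40 box xyz [  2.8 168.5 165.7] yawerr 0.004 F(box) [-0.5  1.6] Fz 1.1 gap 0.1
```

View pics/c8.png

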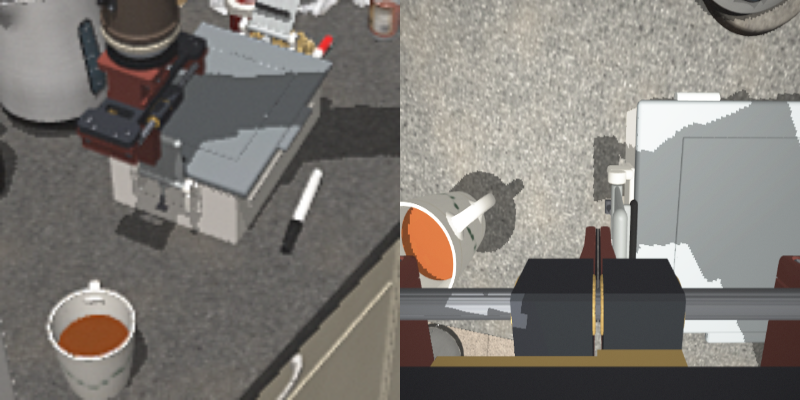

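Clip is moving, roughly upright now. Keep pushing past dead centre.

Emit:
move_arm(deltas=[{"fingers": -1,"tx": 0.6,"ty": 0.2,"tz": -0.1,"turn": 0},{"fingers": -1,"tx": 0.6,"ty": 0.2,"tz": 0,"turn": 0},{"fingers": -1,"tx": 0.6,"ty": 0,"tz": 0,"turn": 0}])

```text
clock: 9.8
tool_pos: [517.6, 77.3, 156.5]
tool_rot: [-1.292, 1.039, -1.075]
ft_force: [0.0, -1.0, -1.2]
finger_gap: 0.4
```

```bash
python3 -c "
from h import *
inbox()
for n in ('scene','wrist'): cv2.imwrite('pics/%s9.png'%n,get_image(n)[:,:,::-1])
a=cv2.imread('pics/scene9.png')[210:370,225:385];b=cv2.imread('pics/wrist9.png')
cv2.imwrite('pics/c9.png',np.hstack([cv2.resize(a,(400,400)),cv2.resize(b,(400,400))]))"
```

```text
clk 9.80 box xyz [-1.000e-01  1.288e+02  1.565e+02] yawerr 0.003 F(box) [-0.2 -1. ] Fz -1.2 gap 0.4
```

View pics/c9.png

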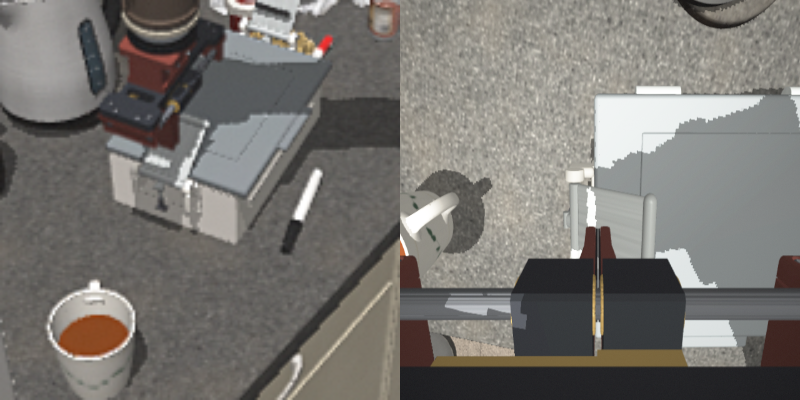

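Left clip has snapped in over the lid. Check clearances at the right side before going there.

Run:
```python
from h import *
p=np.load('p.npy')
out=[]
for n,(u0,v0) in(('top',(340,150)),('scene',(275,150))):
    m=camera_model(n);im=cv2.imread(f'pics/{n}0.png')[v0:v0+130,u0:u0+130];im=cv2.resize(im,(390,390))
    def poly(pts,c):
        q=((proj(m,b2w(p,pts))-[u0,v0]+.5)*3).astype(np.int32);cv2.polylines(im,[q],True,c,1)
    X,Y=-12,-238
    for z in(140,):poly([(X+a,Y+b,z) for a,b in((-10,-14),(10,-14),(10,14),(-10,14))],(0,0,255))
    poly([(X+a,Y+b,220) for a,b in((-38,-89),(38,-89),(38,89),(-38,89))],(0,255,255))
    out.append(im)
cv2.imwrite('pics/right.png',np.hstack(out))
```

```text
(no output)
```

View pics/right.png

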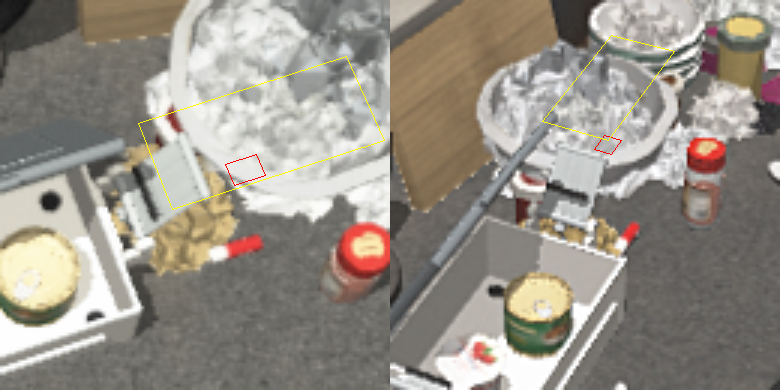

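Run:
```python
import cv2,numpy as np
a=cv2.imread('pics/top0.png')[125:235,385:495];b=cv2.imread('pics/scene0.png')[150:230,295:385]
cv2.imwrite('pics/bowl.png',np.hstack([cv2.resize(a,(400,400),interpolation=2),cv2.resize(b,(400,356),interpolation=2)[:356] if 0 else cv2.copyMakeBorder(cv2.resize(b,(400,356),interpolation=2),0,44,0,0,0)]))
```

```text
(no output)
```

View pics/bowl.png

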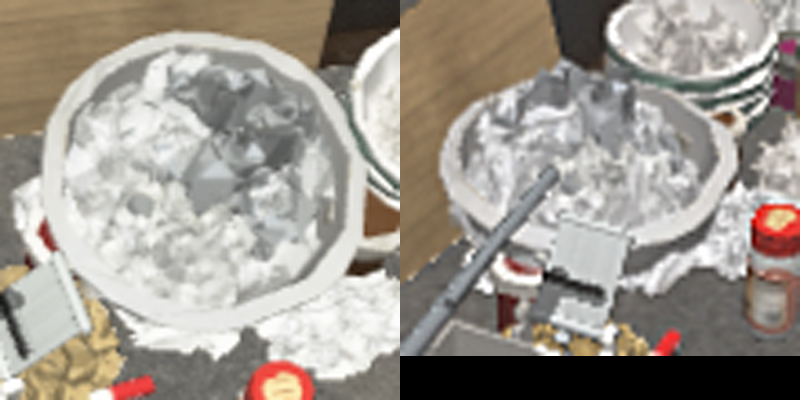

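Run:
```python
from h import *
mt,ms=camera_model('top'),camera_model('scene')
T=[(385+a*110/400,125+b*110/400) for a,b in((42,180),(185,32),(366,185),(210,328),(85,280),(310,292),(70,95),(300,65))]
S=[(295+a*90/400,150+b*90/400) for a,b in((40,160),(338,165),(290,225),(75,215),(325,115),(65,100))]
th=np.linspace(0,2*np.pi,181)
def cur(m,p):
    x,y,r,z=p;return proj(m,np.c_[x+r*np.cos(th),y+r*np.sin(th),th*0+z])
def dist(m,p,U):
    c=cur(m,p).astype(np.float32);return [cv2.pointPolygonTest(c.reshape(-1,1,2),tuple(map(float,u)),True) for u in U]
f=lambda p:np.array(dist(mt,p,T)+dist(ms,p,S))
b=least_squares(f,[690,-330,100,100],diff_step=1e-3,x_scale=[10,10,10,10]);print(b.x,b.fun.round(1))
p=np.load('p.npy');M,t=boxT(p);print((b.x[:2]-t)@M)
inbox()
```

```text
[ 671.72387966 -357.44203822  116.25361128  112.74437061] [ 0.5  0.1  0.3  0.3 -0.8  1.5  1.4 -0.2 -0.4 -0.6 -0.9 -0.8 -1.2 -1.3]
[  64.38146136 -327.85407114]
clk 9.90 box xyz [1.000e-01 1.273e+02 1.568e+02] yawerr -0.000 F(box) [ 1.3 -0.7] Fz 0.3 gap 0.4
```

Emit:
move_arm(deltas=[{"fingers": -1,"tx": -0.3,"ty": -0.8,"tz": 0,"turn": 0},{"fingers": -1,"tx": 0,"ty": -1,"tz": 0,"turn": 0},{"fingers": -1,"tx": 0.5,"ty": -1,"tz": 0,"turn": 0},{"fingers": -1,"tx": 1,"ty": -0.6,"tz": -0.2,"turn": 0},{"fingers": -1,"tx": 1,"ty": 0,"tz": -0.2,"turn": 0},{"fingers": -1,"tx": 1,"ty": 0,"tz": -0.2,"turn": 0},{"fingers": -1,"tx": 1,"ty": 0,"tz": -0.2,"turn": 0},{"fingers": -1,"tx": 1,"ty": 0,"tz": -0.1,"turn": 0}])

```text
clock: 10.7
tool_pos: [519.2, -29.0, 228.1]
tool_rot: [-1.293, 1.039, -1.072]
ft_force: [-0.7, -0.5, -0.3]
finger_gap: 0.4
```

Emit:
move_arm(deltas=[{"fingers": -1,"tx": 1,"ty": 0,"tz": 0,"turn": 0},{"fingers": -1,"tx": 1,"ty": 0,"tz": 0,"turn": 0},{"fingers": -1,"tx": 1,"ty": 0,"tz": 0,"turn": 0},{"fingers": -1,"tx": 1,"ty": 0,"tz": 0,"turn": 0},{"fingers": -1,"tx": 1,"ty": 0,"tz": 0,"turn": 0},{"fingers": -1,"tx": 1,"ty": 0,"tz": 0,"turn": 0},{"fingers": -1,"tx": 1,"ty": 0,"tz": 0,"turn": 0},{"fingers": -1,"tx": 1,"ty": 0,"tz": 0,"turn": 0}])

```text
clock: 11.5
tool_pos: [552.1, -191.2, 229.8]
tool_rot: [-1.293, 1.039, -1.07]
ft_force: [-0.5, 0.2, -1.1]
finger_gap: 0.6
```

```bash
python3 -c "
from h import *
inbox()
for n in ('scene','top'): cv2.imwrite('pics/%s10.png'%n,get_image(n)[:,:,::-1])
a=cv2.imread('pics/scene10.png')[150:310,245:405];b=cv2.imread('pics/top10.png')[150:310,230:430]
cv2.imwrite('pics/c10.png',np.hstack([cv2.resize(a,(400,400)),cv2.resize(b,(400,400))]))"
```

```text
clk 11.50 box xyz [ -19.8 -141.1  229.8] yawerr 0.006 F(box) [-0.4  0.3] Fz -1.1 gap 0.6
```

View pics/c10.png

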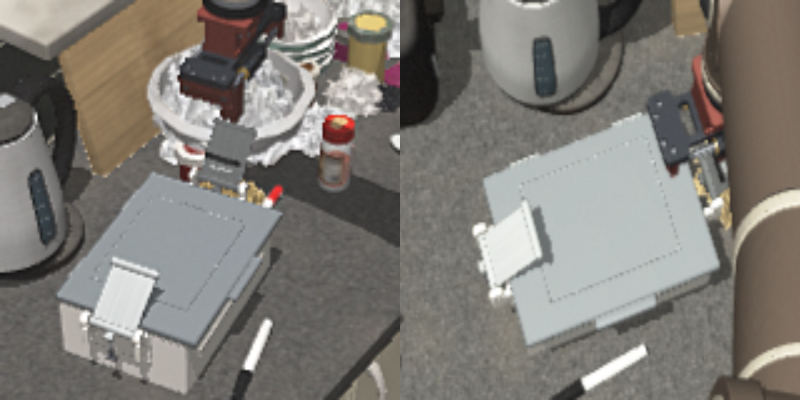

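Lid flat, left clip over it. Moving on past the right clip.

Emit:
move_arm(deltas=[{"fingers": -1,"tx": 1,"ty": 0,"tz": 0,"turn": 0},{"fingers": -1,"tx": 1,"ty": 0,"tz": 0,"turn": 0},{"fingers": -1,"tx": 1,"ty": 0,"tz": 0,"turn": 0},{"fingers": -1,"tx": 1,"ty": 0,"tz": 0,"turn": 0},{"fingers": -1,"tx": 0.6,"ty": 0,"tz": 0,"turn": 0},{"fingers": -1,"tx": 0,"ty": 0,"tz": 0,"turn": 0}])

```text
clock: 12.2
tool_pos: [571.6, -283.0, 229.8]
tool_rot: [-1.292, 1.041, -1.068]
ft_force: [-0.5, -0.3, 0.1]
finger_gap: 0.7
```

```bash
python3 -c "
from h import *
inbox()
for n in ('scene','wrist'): cv2.imwrite('pics/%s11.png'%n,get_image(n)[:,:,::-1])
a=cv2.imread('pics/scene11.png')[150:310,245:405];b=cv2.imread('pics/wrist11.png')
cv2.imwrite('pics/c11.png',np.hstack([cv2.resize(a,(400,400)),cv2.resize(b,(400,400))]))"
```

```text
clk 12.20 box xyz [ -18.9 -235.   229.8] yawerr 0.006 F(box) [-0.6 -0.2] Fz 0.1 gap 0.7
```

View pics/c11.png

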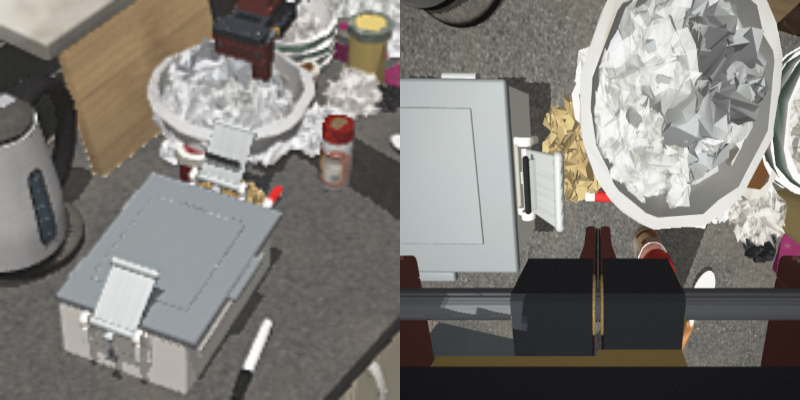

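Emit:
move_arm(deltas=[{"fingers": -1,"tx": 0,"ty": 0.8,"tz": 0,"turn": 0},{"fingers": -1,"tx": 0,"ty": 0.8,"tz": 0,"turn": 0},{"fingers": -1,"tx": -0.2,"ty": 0.8,"tz": 0,"turn": 0},{"fingers": -1,"tx": -0.2,"ty": 0.7,"tz": 0,"turn": 0},{"fingers": -1,"tx": 0,"ty": 0,"tz": 0,"turn": 0}])

```text
clock: 12.8
tool_pos: [572.1, -265.5, 167.5]
tool_rot: [-1.292, 1.034, -1.06]
ft_force: [0.3, 0.2, 1.0]
finger_gap: 0.6
```

```bash
python3 -c "
from h import *
inbox()
for n in ('scene','wrist'): cv2.imwrite('pics/%s12.png'%n,get_image(n)[:,:,::-1])
a=cv2.imread('pics/scene12.png')[150:310,245:405];b=cv2.imread('pics/wrist12.png')
cv2.imwrite('pics/c12.png',np.hstack([cv2.resize(a,(400,400)),cv2.resize(b,(400,400))]))"
```

```text
clk 12.80 box xyz [ -14.9 -217.9  167.5] yawerr 0.015 F(box) [0.4 0.2] Fz 1.0 gap 0.6
```

View pics/c12.png

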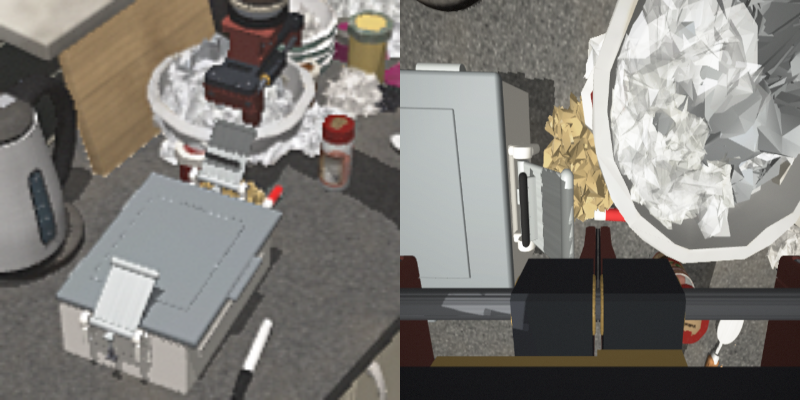

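Emit:
move_arm(deltas=[{"fingers": -1,"tx": 0,"ty": 0.3,"tz": 0,"turn": 0.2},{"fingers": -1,"tx": -0.6,"ty": 0,"tz": 0,"turn": 0},{"fingers": -1,"tx": -0.6,"ty": 0,"tz": 0,"turn": 0},{"fingers": -1,"tx": -0.6,"ty": 0,"tz": 0,"turn": 0},{"fingers": -1,"tx": -0.6,"ty": 0,"tz": 0,"turn": 0}])

```text
clock: 13.4
tool_pos: [568.4, -232.8, 172.7]
tool_rot: [-1.284, 1.031, -1.11]
ft_force: [0.7, -4.1, 2.6]
finger_gap: 0.7
```

```bash
python3 -c "
from h import *
inbox()
for n in ('scene','wrist'): cv2.imwrite('pics/%s13.png'%n,get_image(n)[:,:,::-1])
a=cv2.imread('pics/scene13.png')[150:310,245:405];b=cv2.imread('pics/wrist13.png')
cv2.imwrite('pics/c13.png',np.hstack([cv2.resize(a,(400,400)),cv2.resize(b,(400,400))]))"
```

```text
clk 13.40 box xyz [ -12.1 -185.1  172.7] yawerr -0.014 F(box) [-0.2 -4.2] Fz 2.6 gap 0.7
```

View pics/c13.png

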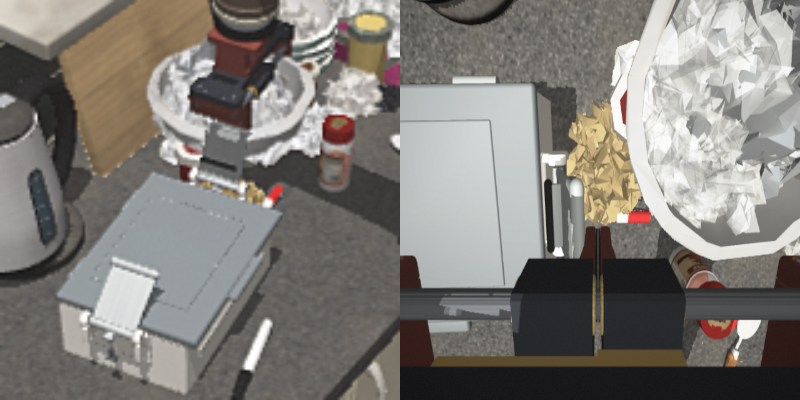

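Emit:
move_arm(deltas=[{"fingers": -1,"tx": -0.5,"ty": 0.5,"tz": 0,"turn": 0},{"fingers": -1,"tx": -0.6,"ty": 0.4,"tz": 0,"turn": 0},{"fingers": -1,"tx": -0.6,"ty": 0.3,"tz": 0,"turn": 0},{"fingers": -1,"tx": -0.6,"ty": 0.2,"tz": 0,"turn": 0},{"fingers": -1,"tx": -0.6,"ty": 0.1,"tz": 0,"turn": 0}])

```text
clock: 14.0
tool_pos: [557.4, -171.2, 137.8]
tool_rot: [-1.286, 1.03, -1.106]
ft_force: [2.8, -30.8, 14.5]
finger_gap: 0.6
```

```bash
python3 -c "
from h import *
inbox()
for n in ('scene','wrist'): cv2.imwrite('pics/%s14.png'%n,get_image(n)[:,:,::-1])
a=cv2.imread('pics/scene14.png')[150:310,245:405];b=cv2.imread('pics/wrist14.png')
cv2.imwrite('pics/c14.png',np.hstack([cv2.resize(a,(400,400)),cv2.resize(b,(400,400))]))"
```

```text
clk 14.00 box xyz [ -10.6 -122.6  137.8] yawerr -0.011 F(box) [ -3.4 -30.8] Fz 14.5 gap 0.6
```

View pics/c14.png

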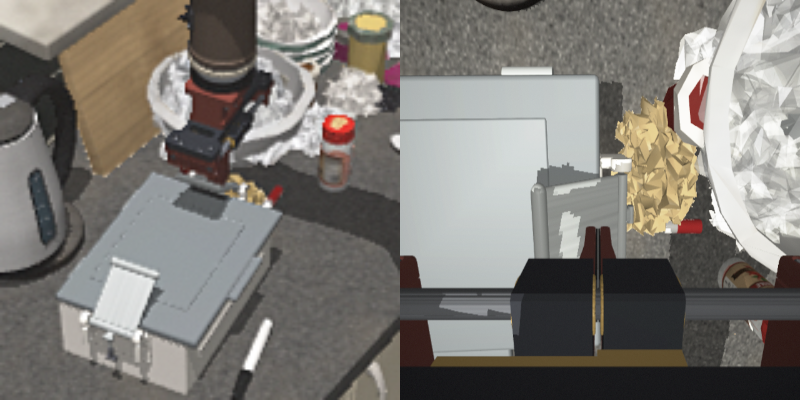

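Right clip has snapped over, but the finger now pushes on it at its stop with 31 N; backing off out and up at once.

Emit:
move_arm(deltas=[{"fingers": -1,"tx": 0.4,"ty": -0.4,"tz": 0,"turn": 0},{"fingers": -1,"tx": 0.1,"ty": -0.8,"tz": 0,"turn": 0},{"fingers": -1,"tx": 0,"ty": -1,"tz": 0,"turn": 0},{"fingers": -1,"tx": 0,"ty": -1,"tz": 0,"turn": 0},{"fingers": -1,"tx": 0,"ty": -1,"tz": 0,"turn": 0},{"fingers": -1,"tx": 0,"ty": -1,"tz": -0.5,"turn": 0},{"fingers": -1,"tx": 0,"ty": -1,"tz": -1,"turn": 0},{"fingers": -1,"tx": 0.5,"ty": -1,"tz": -1,"turn": 0}])

```text
clock: 14.9
tool_pos: [505.2, -189.1, 283.8]
tool_rot: [-1.289, 1.033, -1.088]
ft_force: [0.2, -0.2, 0.1]
finger_gap: 0.3
```

Emit:
move_arm(deltas=[{"fingers": -1,"tx": 1,"ty": 0,"tz": -1,"turn": 0},{"fingers": -1,"tx": 1,"ty": 0,"tz": -1,"turn": 0},{"fingers": -1,"tx": 1,"ty": 0,"tz": -1,"turn": 0},{"fingers": -1,"tx": 1,"ty": 0,"tz": -1,"turn": 0},{"fingers": -1,"tx": 1,"ty": 0,"tz": -1,"turn": 0},{"fingers": -1,"tx": 1,"ty": 0,"tz": -1,"turn": 0},{"fingers": -1,"tx": 1,"ty": 0,"tz": -1,"turn": 0},{"fingers": -1,"tx": 1,"ty": 0,"tz": -1,"turn": 0}])

```text
clock: 15.7
tool_pos: [378.1, -377.2, 288.7]
tool_rot: [-1.286, 1.02, -1.082]
ft_force: [-0.1, 0.8, -0.1]
finger_gap: 0.3
```

Run:
```python
from h import *
inbox()
for n in ('scene','top'): cv2.imwrite('pics/%s15.png'%n,get_image(n)[:,:,::-1])
p=np.load('p.npy');out=[]
for n,u0,v0,w,h in(('scene',245,170,150,150),('top',235,170,200,150)):
    m=camera_model(n);im=cv2.imread(f'pics/{n}15.png')[v0:v0+h,u0:u0+w];f=400/w if n=='top' else 400/w
    im=cv2.resize(im,(400,int(h*f)),interpolation=2)
    a=np.array([(89-188,128,100),(89-188,-128,100),(89,-128,100),(89,128,100)])
    q=((proj(m,b2w(p,a))-[u0,v0]+.5)*f).astype(np.int32);cv2.polylines(im,[q],True,(0,0,255),1)
    for s in(1,-1):
        t=[(o,s*(146-75*np.sin(np.radians(54))),98+75*np.cos(np.radians(54))) for o in(-32,32)]
        q=((proj(m,b2w(p,t))-[u0,v0]+.5)*f).astype(np.int32);cv2.polylines(im,[q],True,(255,0,255),1)
    out.append(cv2.copyMakeBorder(im,0,400-im.shape[0],0,0,0))
cv2.imwrite('pics/c15.png',np.hstack(out))
```

```text
clk 15.70 box xyz [-227.3 -288.8  288.7] yawerr 0.009 F(box) [0.1 0.8] Fz -0.1 gap 0.3
```

View pics/c15.png

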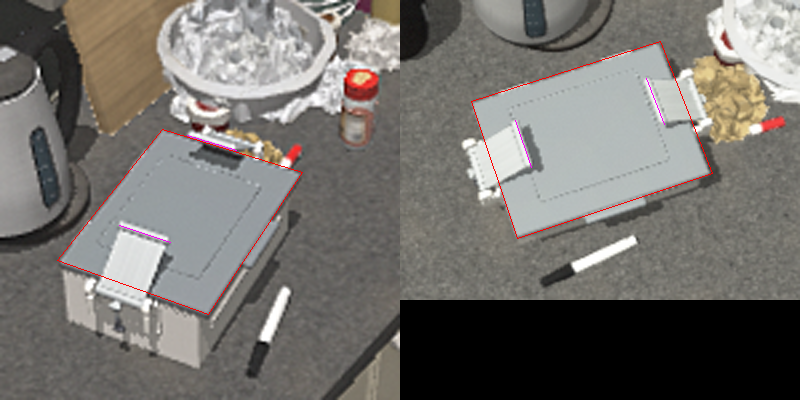

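View pics/top15.png

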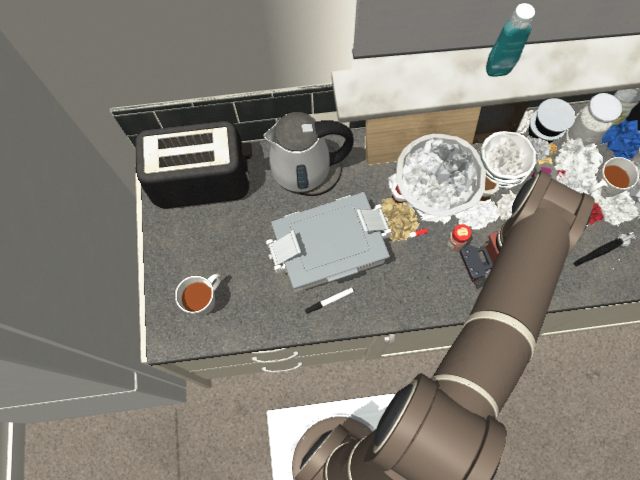

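The predicted outlines of the shut lid and the two snapped-in tip bars lie on the picture, and the surroundings are unchanged. Handing in.

```bash
python3 -c "
from h import *
inbox();print(np.abs(get_state()['qvel']).max());print(finish_job())"
```

```text
clk 15.80 box xyz [-230.  -291.1  288.4] yawerr 0.003 F(box) [ 0.4 -0. ] Fz -1.2 gap 0.8
0.06017524077930174
the job is handed in; nothing more can be done
None
```

The box is shut and handed in at 15.8 s. With the fingers closed, I pushed the lid down until it lay flat. Then I pushed the left and right clips inward past dead centre, and both snapped over the lid.

**Last checks:** In the final scene and top pictures, the shut lid and both clip tip bars lie on the outlines I predicted from the box's starting pose, so the box moved by no more than about 2–3 mm. By eye, the mug, marker, jar and battery looked the same as before in the last top picture. The arm hid the spoon there; nothing went near it. At hand-in the gripper was clear of everything, with a force of about 1 N.

**Not ideal:**
- Seating the lid gave a short force peak of about 94 N at the fingertips, below the 120 N wrist limit. These forces were only read at the end of each move, so the true peak may have been higher.
- After the right clip snapped over, the finger pressed on it at its stop with about 31 N sideways before I backed off. The final pictures show no visible shift of the box.

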